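# Weigh two counterweights and fit the heavier in the tin spinner

### The arm

A 6-joint arm with a two-finger parallel gripper is mounted at the origin on the work surface. World frame = base frame: x ahead of the robot, y to its left, z up, the work surface at z = 0. Lengths are in m, angles in rad, forces in N, time in s.
With the tool pointing down it reaches from about 0.35 to 0.775 m from the base axis. Payload 5.5 kg.
Tool frame: the origin (TCP) lies midway between the tips of the shut fingers; the grasp point (between the pads) lies 19 mm behind it; z points along the fingers, y is the line along which they close (so a half turn about z gives the same grasp; the last joint's range is limited). The gripper opens to 85 mm and grips with 20 to 120 N. Pads are 22 mm wide; open, the fingers measure 114 mm over their backs; the gripper's body (76 mm by 85 mm) begins 54 mm behind the grasp point. The pads swing forward as they close: fully open they stand 13 mm farther back than shut.
Start: joints at [-1.255, 0.313, 0.046, 1.304, 0, 1.431], TCP at [0.253, -0.516, 0.231] pointing down, gripper open.
Joint ranges: [-2.76, 2.76], [-0.86, 1.69], [-1.03, 1.26], [-2.2, 2.34], [-1.47, 1.5], [-3.14, 3.14]. Speed limits (rad/s): [2.57, 2.57, 3.14, 3.14, 3.14, 3.14].

### API

Orientations are given as a unit quaternion [w, x, y, z].
In Python, from workcell import env gives the robot as it stands.
- The arm moves only by the tool move_arm, never from a script. Its argument "targets" is a list of rows, each a list of 3 entries, a list of its own where there are three numbers: the shift along the tool's x, y, z in mm, then the turn, a rotation vector about the tool's x, y, z in units of 10 degrees (1.0 is 10 degrees), then the closure, from -1 (fully open) to 1 (shut). In form: [[[dx, dy, dz], [ax, ay, az], gripper], ...]. A call has 1 to 5 rows; each row is the pose to reach, as a shift and turn from the pose commanded when the call began, along the tool's axes at that moment; what a row does not reach only later rows make up. A row lasts 1/8 s, in which the tool goes at most 62.5 mm and 10.7 degrees, less where a joint would pass 70% of its speed; a pose out of reach is approached as far as the arm can. A call with a gripper value outside its range is refused whole. The fingers move at their own pace and stop on an object; "squeeze" is the grip in N (left out, the last holds). Time passes only in rows, so rows that repeat a pose let the fingers close. It gives the time, the measured TCP pose, the force, the opening and the grip force at its end, in the units of the state.
- env.get_state(): the state, without advancing time (a new reading comes with each control period).
- env.read_camera(name): name is "scene" or "top" or "wrist"; returns a dict with "pixels" (400x640x3 uint8, red, green, blue), "fovy" (degrees; the focal length in pixels is half the picture's height over the tangent of half this angle, whatever the lens; pixels are square), "cx", "cy" (the principal point, pixels), "extrinsics" (4x4, takes a point from world to camera coordinates); the wrist camera has in their place "mount" (4x4, takes a point from camera to tool coordinates, whose origin is the TCP and whose axes are the flange's). Camera axes: x right, y up, looking along -z (the intrinsics and any distortion apply to the point x, -y, -z); pixel columns grow to the right and rows downward; lengths in m; the calibration is good to about 2 mm. A picture is of the moment at which its call begins: read the wrist's pose just before it. There is no depth.
- env.hand_in(): hands the job in; it is judged then, once.
Trained networks look in a picture, given as the dict that the camera call returned (one of the last four; its "shot" number tells which), for a name from the list of things; names that differ only in an ending like _2 or _b are one class to them, and where a whole thing is asked for, a point or a joint stands for the part that bears it (a point fixed in the world has none). Each returns a list of dicts, best first, with "confidence" (0 to 1); they miss things now and then, are a little off and sometimes report something else, mostly with a low value. They report only what shows in the picture. A call takes as long as a camera call. They do not tell look-alikes from the thing itself.
- env.spot_in(thing, picture): "centre" ([x, y, z] in m, in world coordinates, good to about 4 mm: the middle of the surface that is visible of it).
- env.regions_of(thing, picture): "mask" (400x640 bool, what is visible of it).
- env.landmark_of(thing, picture): "centre" ([x, y, z] in m, in world coordinates, good to about 4 mm: a listed point, or the origin of a listed thing).
The state is a dict: "clock": time; "joint_pos": joint angles; "qvel": joint speeds; "tau": joint torques, N m; "tcp_pos": TCP position; "orientation": TCP orientation; "wrist_force": force on the tool from outside, world axes, zero at the start; "ft_torque": the same for the moment, N m; "finger_gap": finger opening in m; "grip_force": force on a finger pad.
Only numpy, scipy, OpenCV 4.12 (cv2) and the standard library are available. Lean on these libraries where they do the work, as an engineer would, in place of code of your own. Each camera call takes 0.05 s, during which the arm holds its last target. There are 200 camera calls.

### The job

Put the two yellow counterweights on opposite pans of the balance and let go, so that the beam shows which is heavier. Then move the heavier one to the counterweight holder of the red tin spinner, feel it into the sleeve and press it firmly down until it stops, and leave the lighter one standing on its pan. Do not lean hard on the balance or force the holder, and leave the other things on the bench as they are.

Things in the scene. Friction and masses are not known exactly. Their poses are not given: they have to be found in the camera images.
- slug_a_center (a point): Counterweight, one of two alike: round yellow steel foot 44 across and 22 tall (bottom edge bevelled 1.5), on it a red round knob 20 across and 36 tall, total height 58. This point: on the axis 29 above the underside (knob from 7 below to 29 above this point); z points up along the axis. One weighs 0.22 to 0.26 kg, the other 0.37 to 0.43 kg, which cannot be seen.
- slug_b_center (a point): Counterweight, one of two alike: round yellow steel foot 44 across and 22 tall (bottom edge bevelled 1.5), on it a red round knob 20 across and 36 tall, total height 58. This point: on the axis 29 above the underside (knob from 7 below to 29 above this point); z points up along the axis. One weighs 0.22 to 0.26 kg, the other 0.37 to 0.43 kg, which cannot be seen.
- balance: Equal-arm balance, white base 110 x 270 x 24 with a blue pillar; origin under the middle of the base, its y axis runs along the beam from the right pan to the left pan (pan centres 110 either side of the origin), z up. It is delicate: never load it with more than 25 N.
- pan_left_floor (a point): Centre of the floor (upper face) of the balance's left pan, a round steel dish with a flat floor 62 across, rim about 7 high and 84 across outside. When level it is 100 above the bench. It stays level (z up), rises and falls with the beam by at most 20 either way, always opposite to the right pan, giving way by 1 for each 0.26 N of load difference.
- pan_right_floor (a point): Centre of the floor (upper face) of the balance's right pan, a round steel dish with a flat floor 62 across, rim about 7 high and 84 across outside. When level it is 100 above the bench. It stays level (z up), rises and falls with the beam by at most 20 either way, always opposite to the left pan, giving way by 1 for each 0.26 N of load difference.
- pan_left (a joint): Height of the left pan above level, m: 0 level, at most 0.020 up or (negative) down. The right pan stands at minus this value. One counterweight alone pulls its pan down 8 to 17 mm; with one on each pan the heavier one's pan comes to rest 4 to 8 mm below level within 1 s.
- spinner: Bench tin spinner (fixed): grey base 310 x 100, red rotor bar, at one end an upright blue tin 80 across under a steel yoke (top at 145), centred 200 along +x from the origin, at the other end the counterweight holder. Origin on the bench under the middle of the holder's red clamp ring; z up. The holder must not be pushed or forced with more than 36 N.
- holder_mouth (a point): Middle of the holder's red clamp ring (108 across, top at 46), 64 above the bench. In the ring is an upright steel sleeve, 70 across with a flat rim 12 wide and a bore 46 across for the 44 foot. It is clamped firmly, but anywhere up to 5 off this point in the spinner's x and y, and its rim up to 4 above or below this point; this point does not tell: look or feel for the bore.
- holder_floor (a joint): How far the black floor in the sleeve is pushed down, m: 0 untouched (floor 11 mm below the rim), 0.008 home, on a hard stop. It slides against about 8 N of friction and stays where pushed. Pressed home, the counterweight's underside is 19 mm below the rim and its foot stands 3 mm proud of it.
Not all that is in view belongs to the job. Leave any turquoise look-alike of the part that bears slug_a_center alone.

How it is judged:
On the way:
1. both counterweights stand released on opposite pans, and the balance has come to rest tipped to one side (((horizontal distance between slug_a_center and pan_left_floor below 0.016 m and z of slug_a_center in the frame of pan_left_floor between 0.024 and 0.034 m and angle between each of slug_a_center, slug_b_center's own z axis and vertical below 0.12 rad and horizontal distance between slug_b_center and pan_right_floor below 0.016 m and z of slug_b_center in the frame of pan_right_floor between 0.024 and 0.034 m) or (horizontal distance between slug_a_center and pan_right_floor below 0.016 m and z of slug_a_center in the frame of pan_right_floor between 0.024 and 0.034 m and angle between each of slug_a_center, slug_b_center's own z axis and vertical below 0.12 rad and horizontal distance between slug_b_center and pan_left_floor below 0.016 m and z of slug_b_center in the frame of pan_left_floor between 0.024 and 0.034 m)) and (value of joint pan_left above 0.003 m or value of joint pan_left below -0.003 m) and velocity of joint pan_left between -0.004 and 0.004 m/s and contact force between the fingers and anything else below 0.3 N), for 0.3 s.
At the end, for the whole second after the job is handed in: The heavier counterweight stands upright (within 0.06 rad), released, in the holder with its floor at least 7 mm down and its centre at most 17 mm above (9.5 beside) holder_mouth; the lighter stands on a pan within 16 mm of its centre, that pan less than 12 mm below level (value of joint holder_floor above 0.007 m and value of joint pan_left between -0.012 and 0.012 m and ((horizontal distance between slug_a_center and holder_mouth below 0.0095 m and z of slug_a_center in the frame of holder_mouth below 0.017 m and angle between slug_a_center's own z axis and vertical below 0.06 rad and horizontal distance between slug_b_center and pan_left_floor below 0.016 m and z of slug_b_center in the frame of pan_left_floor between 0.024 and 0.034 m and angle between slug_b_center's own z axis and vertical below 0.12 rad) or (horizontal distance between slug_a_center and holder_mouth below 0.0095 m and z of slug_a_center in the frame of holder_mouth below 0.017 m and angle between slug_a_center's own z axis and vertical below 0.06 rad and horizontal distance between slug_b_center and pan_right_floor below 0.016 m and z of slug_b_center in the frame of pan_right_floor between 0.024 and 0.034 m and angle between slug_b_center's own z axis and vertical below 0.12 rad) or (horizontal distance between slug_b_center and holder_mouth below 0.0095 m and z of slug_b_center in the frame of holder_mouth below 0.017 m and angle between slug_b_center's own z axis and vertical below 0.06 rad and horizontal distance between slug_a_center and pan_left_floor below 0.016 m and z of slug_a_center in the frame of pan_left_floor between 0.024 and 0.034 m and angle between slug_a_center's own z axis and vertical below 0.12 rad) or (horizontal distance between slug_b_center and holder_mouth below 0.0095 m and z of slug_b_center in the frame of holder_mouth below 0.017 m and angle between slug_b_center's own z axis and vertical below 0.06 rad and horizontal distance between slug_a_center and pan_right_floor below 0.016 m and z of slug_a_center in the frame of pan_right_floor between 0.024 and 0.034 m and angle between slug_a_center's own z axis and vertical below 0.12 rad))); the robot touches nothing.
It fails at once if the balance is loaded with more than 25 N (contact force between balance and anything else above 25 N).
It fails at once if the spinner or its holder is pushed with more than 36 N (contact force between spinner and anything else above 36 N).
It fails at once if another thing on the bench is moved by more than 20 mm (distance of any of tin_blue, tin_red, tape_roll, check_weight, screwdriver, spatula, carton from where it was at the start of the episode above 0.02 m).
It also fails if it takes over 72 s, if anything falls off the work surface, if the arm or the gripper's body presses on something with over 40 N, if the wrist force passes 120 N, or if a joint passes its speed limit or range.

## Working session

There is one attempt and no reset: what is moved stays moved. The work goes in short steps, Python scripts to look and compute and a tool call to move; the robot and the scene stay as the last step left them, time stands still between calls to the robot, and variables do not carry over. Pictures are saved under pics/ and viewed, at most 12 in all, crops included, and the job is handed in when it is done.

Besides the shell and the picture viewer there is one more tool, called after "Emit:" as name(argument=value, ...) on one line, values as JSON. move_arm: Moves the arm, as the interface text tells. Its arguments: {"type":"object","properties":{"targets":{"type":"array","items":{"type":"array"}},"squeeze":{"type":"number"}},"required":["targets"]}

```bash
mkdir -p pics; cat > h.py <<'E'
import numpy as np, cv2
from workcell import env
from scipy.spatial.transform import Rotation as R
def st():
    s=env.get_state(); q=s["orientation"]
    return s,np.array(s["tcp_pos"]),R.from_quat([q[1],q[2],q[3],q[0]])
def save(p,name): cv2.imwrite("pics/"+name,p["pixels"][...,::-1])
def proj(p,X):
    X=np.atleast_2d(X); E=np.array(p["extrinsics"]); c=(E[:3,:3]@X.T).T+E[:3,3]
    f=200/np.tan(np.radians(p["fovy"])/2)
    return np.c_[p["cx"]+f*c[:,0]/-c[:,2], p["cy"]+f*c[:,1]/c[:,2]]
def ray(p,u,v,E=None):
    E=np.array(p["extrinsics"]) if E is None else E
    f=200/np.tan(np.radians(p["fovy"])/2)
    d=np.array([(u-p["cx"])/f,-(v-p["cy"])/f,-1])
    Rm=E[:3,:3].T; return -Rm@E[:3,3], Rm@d
def atz(p,u,v,z,E=None):
    o,d=ray(p,u,v,E); return o+d*(z-o[2])/d[2]
def wristE():
    s,t,r=st(); T=np.eye(4);T[:3,:3]=r.as_matrix();T[:3,3]=t
    p=env.read_camera("wrist"); return p,np.linalg.inv(T@np.array(p["mount"]))
E
python3 - <<'E'
from h import *
s,t,r=st(); print(s["clock"],t,r.as_matrix().round(3).tolist(),s["wrist_force"])
P={}
for n in ("top","scene"):
    p=env.read_camera(n); save(p,n+"0.png")
    for th in ["slug_a_center","balance","pan_left_floor","pan_right_floor","spinner","holder_mouth"]:
        for d in env.landmark_of(th,p)[:4]: print(n,th,np.round(d["centre"],3),round(d["confidence"],2),proj(p,d["centre"]).round()[0])
E
```

```text
0.0 [ 0.25292085 -0.51582258  0.23039752] [[0.898, 0.44, -0.001], [0.44, -0.898, 0.002], [0.0, -0.002, -1.0]] [ 1.02546166 -0.15373645  0.43576064]
top slug_a_center [0.466 0.065 0.028] 0.84 [301. 218.]
top slug_a_center [ 0.357 -0.011  0.028] 0.69 [336. 266.]
top slug_a_center [ 0.453 -0.016  0.026] 0.54 [337. 223.]
top balance [ 0.622 -0.033 -0.002] 0.9 [342. 152.]
top pan_left_floor [0.62  0.075 0.099] 0.88 [294. 144.]
top pan_right_floor [ 0.622 -0.142  0.102] 0.98 [394. 141.]
top pan_right_floor [0.62  0.077 0.099] 0.28 [293. 144.]
top spinner [ 0.444  0.373 -0.004] 0.75 [169. 231.]
top holder_mouth [0.446 0.371 0.066] 0.85 [161. 229.]
scene slug_a_center [ 0.45  -0.017  0.029] 0.71 [317. 199.]
scene slug_a_center [0.466 0.065 0.028] 0.69 [347. 202.]
scene slug_a_center [ 0.361 -0.009  0.03 ] 0.63 [319. 180.]
scene balance [ 0.623 -0.029 -0.003] 0.69 [315. 250.]
scene pan_left_floor [0.624 0.076 0.101] 0.8 [359. 218.]
scene pan_right_floor [ 0.626 -0.143  0.1  ] 0.61 [268. 220.]
scene pan_right_floor [0.621 0.074 0.099] 0.21 [358. 217.]
scene spinner [0.445 0.367 0.   ] 0.86 [451. 203.]
scene spinner [ 0.625 -0.147  0.1  ] 0.58 [266. 219.]
scene holder_mouth [0.446 0.368 0.064] 0.56 [455. 186.]
```

View pics/top0.png

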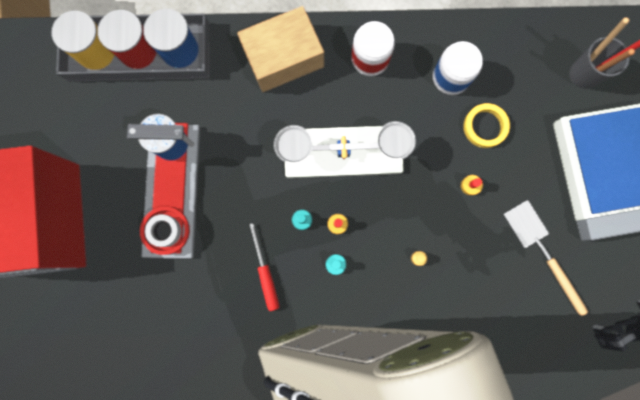

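View pics/scene0.png

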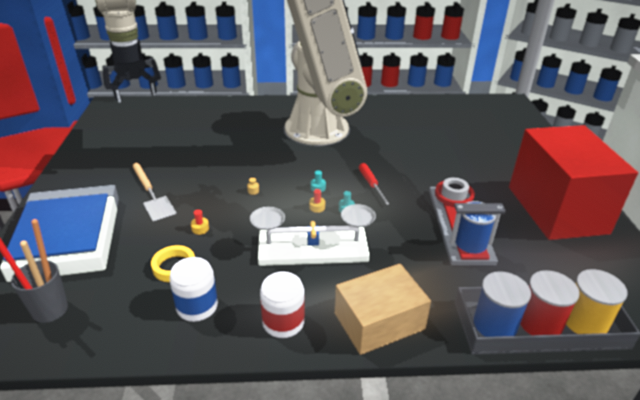

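Top view: the yellow/red counterweights are at (337,223) and (472,184). The turquoise look-alikes are at (302,219) and (336,264), and a small brass check weight is at (419,258). The pans are at (294,143) and (396,140), and the holder bore is at (161,230). The scene view agrees: counterweights at (317,200) and (200,222).

```bash
cat >> h.py <<'E'
def tomove(X,yaw=None):
    """shift in tool mm, turn about tool z in 10deg units, to reach TCP X with x-axis yaw (deg)"""
    s,t,r=st(); d=r.inv().apply(np.array(X)-t)*1000
    x=r.as_matrix()[:,0]; cur=np.degrees(np.arctan2(x[1],x[0]))
    return d.round(1), None if yaw is None else round(-((yaw-cur+180)%360-180)/10,2), r.as_matrix()[:,2].round(4)
E
python3 - <<'E'
from h import *
from scipy.optimize import least_squares
P=[env.read_camera("top"),env.read_camera("scene")]
rois=[{"B":(460,172,490,198),"A":(324,210,350,236)},{"B":(188,206,212,238),"A":(306,188,328,214)}]
C={}
for p,rs in zip(P,rois):
    hsv=cv2.cvtColor(p["pixels"],cv2.COLOR_RGB2HSV)
    for k,(a,b,c,d) in rs.items():
        h=hsv[b:d,a:c]; red=((h[...,0]<8)|(h[...,0]>172))&(h[...,1]>150)&(h[...,2]>90); m=red
        v,u=np.nonzero(m); C.setdefault(k,[]).append((u.mean()+a,v.mean()+b)); print(k,len(u),C[k][-1])
for k,uv in C.items():
    o=least_squares(lambda X:np.r_[proj(P[0],X)[0]-uv[0],proj(P[1],X)[0]-uv[1]],[.5,-.1,.05])
    print(k,o.x.round(4),o.cost); X=o.x
    print(tomove([X[0],X[1],.2],129))
E
```

```text
B 79 (np.float64(475.8987341772152), np.float64(182.40506329113924))
A 46 (np.float64(337.89130434782606), np.float64(222.6304347826087))
B 98 (np.float64(198.01020408163265), np.float64(215.81632653061223))
A 24 (np.float64(317.5833333333333), np.float64(192.83333333333334))
B [ 0.5355 -0.3304  0.0435] 0.034325109091296796
(array([335.4, -42.6,  31.3]), np.float64(-10.29), array([ 0.e+00, -1.e-04, -1.e+00]))
A [ 0.4514 -0.0165  0.05  ] 0.08697009724661758
(array([ 398.1, -361.5,   31.3]), np.float64(-10.29), array([ 0.e+00, -1.e-04, -1.e+00]))
```

Emit:
move_arm(targets=[[[60,-8,0],[0,0,-1],0.2],[[120,-15,0],[0,0,-2],0.2],[[180,-23,0],[0,0,-3],0.2],[[240,-31,0],[0,0,-4],0.2],[[300,-38,0],[0,0,-5],0.2]])

```text
clock: 1.42
tcp_pos: [0.5073, -0.349, 0.2315]
orientation: [0.0, 0.786, 0.619, -0.0]
wrist_force: [1.2, -1.4, 0.7]
finger_gap: 0.0341
grip_force: 0.0
```

```bash
python3 - <<'E'
from h import *
print(st()[0]["clock"],st()[0]["finger_gap"],tomove([.5355,-.3304,.16],129),st()[1])
E
```

```text
1.425 0.034132212070344246 (array([24.7, 23. , 71.5]), np.float64(-5.26), array([ 4.e-04, -6.e-04, -1.e+00])) [ 0.50727367 -0.34897371  0.23151953]
```

Emit:
move_arm(targets=[[[8,7,22],[0,0,-1],-0.2],[[16,14,44],[0,0,-2],-0.2],[[25,23,60],[0,0,-3],-0.2],[[25,23,70],[0,0,-4],-0.2],[[25,23,70],[0,0,-5.3],-0.2]])

```text
clock: 2.05
tcp_pos: [0.5337, -0.3307, 0.1599]
orientation: [-0.001, 0.444, 0.896, 0.0]
wrist_force: [0.6, 0.1, 0.2]
finger_gap: 0.0511
grip_force: 0.0
```

```bash
cat >> h.py <<'E'
def look(name,crop=None):
    p,E=wristE(); save(p,name); p["extrinsics"]=E; return p
def redknob(p,z,X0,rad=60):
    c=proj(p,[*X0,z])[0]; hsv=cv2.cvtColor(p["pixels"],cv2.COLOR_RGB2HSV)
    m=(((hsv[...,0]<8)|(hsv[...,0]>172))&(hsv[...,1]>150)&(hsv[...,2]>80)).astype(np.uint8)
    v,u=np.nonzero(m); k=np.hypot(u-c[0],v-c[1])<rad; u,v=u[k],v[k]
    return c.round(),(u.min(),u.max(),v.min(),v.max(),len(u)),m
E
python3 - <<'E'
from h import *
s,t,r=st(); print(s["clock"],s["finger_gap"],t)
p=look("w1.png")
print(proj(p,[[.5355,-.3304,.058],[.5355,-.3304,0.022],[.5355,-.3304,0]]).round())
for d in env.landmark_of("slug_a_center",p): print(np.round(d["centre"],4),d["confidence"])
E
```

```text
2.05 0.051084486451818456 [ 0.53369338 -0.33072266  0.15991747]
[[325. 201.]
 [325. 191.]
 [325. 186.]]
```

View pics/w1.png

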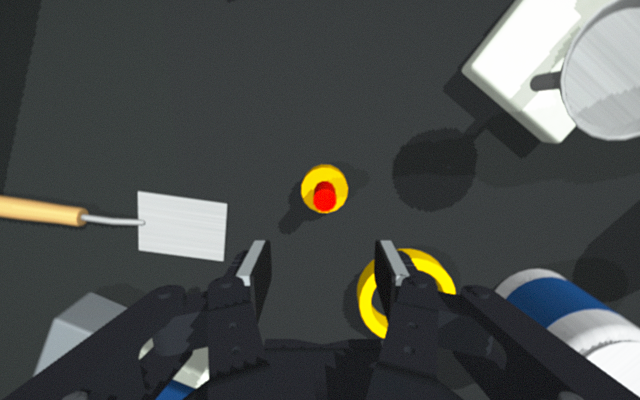

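Wrist view: the knob top is at (325,202), against a prediction of (325,201), so the position holds. The descent path is clear.

```bash
python3 - <<'E'
from h import *
print(tomove([.5355,-.3304,.031],129))
E
```

```text
(array([ -0.3,   1.7, 129.9]), np.float64(-0.21), array([-5.e-04,  3.e-04, -1.e+00]))
```

Emit:
move_arm(targets=[[[0,1,55],[0,0,0],-0.2],[[0,1,100],[0,0,0],-0.2],[[0,1,125],[0,0,0],-0.2],[[0,1,129],[0,0,0],-0.2],[[0,1,129],[0,0,0],0.4]], squeeze=40)

```text
clock: 2.78
tcp_pos: [0.5354, -0.3313, 0.0332]
orientation: [0.001, 0.448, 0.894, -0.0]
wrist_force: [-0.7, -0.8, -0.5]
finger_gap: 0.0344
grip_force: 0.0
```

Emit:
move_arm(targets=[[[0,0,0],[0,0,0],1],[[0,0,0],[0,0,0],1],[[0,0,0],[0,0,0],1],[[0,0,0],[0,0,0],1]], squeeze=40)

```text
clock: 3.28
tcp_pos: [0.5361, -0.3316, 0.0341]
orientation: [0.002, 0.447, 0.894, -0.0]
wrist_force: [1.3, 1.6, 6.1]
finger_gap: 0.0189
grip_force: 39.8
```

Emit:
move_arm(targets=[[[0,0,-30],[0,0,0],1],[[0,0,-80],[0,0,0],1],[[0,0,-130],[0,0,0],1],[[0,0,-160],[0,0,0],1],[[0,0,-160],[0,0,0],1]])

```text
clock: 3.9
tcp_pos: [0.5359, -0.3317, 0.1946]
orientation: [0.002, 0.447, 0.894, -0.001]
wrist_force: [0.6, -0.6, -3.8]
finger_gap: 0.0187
grip_force: 40.1
```

```bash
python3 - <<'E'
from h import *
s,t,r=st();print(s["clock"],s["finger_gap"],t,s["wrist_force"])
print(tomove([.622,-.143,.19],129))
p=look("w2.png"); print(proj(p,[[.622,-.143,.1]]))
for n in("pan_right_floor","pan_left_floor"):
  for d in env.landmark_of(n,p): print(n,np.round(d["centre"],4),d["confidence"])
E
```

```text
3.9 0.018680692183916315 [ 0.53587062 -0.33170265  0.19458828] [ 0.57603194 -0.62943263 -3.80895425]
(array([ 99.4, 182.1,   4.3]), np.float64(-0.22), array([ 0.0035, -0.0031, -1.    ]))
[[577.97547244  68.22637094]]
pan_right_floor [ 0.6221 -0.1454  0.1011] 0.84
pan_left_floor [ 0.5357 -0.3298  0.1899] 0.53
```

Emit:
move_arm(targets=[[[30,55,0],[0,0,0],1],[[60,110,0],[0,0,0],1],[[85,160,0],[0,0,-0.2],1],[[99,182,0],[0,0,-0.2],1],[[99,182,0],[0,0,-0.2],1]])

```text
clock: 4.68
tcp_pos: [0.6205, -0.1396, 0.1894]
orientation: [-0.002, 0.43, 0.903, -0.0]
wrist_force: [-0.2, -1.4, -4.7]
finger_gap: 0.0186
grip_force: 40.4
```

```bash
python3 - <<'E'
from h import *
s,t,r=st();print(s["clock"],s["finger_gap"],t,s["wrist_force"])
p=look("w3.png"); c=env.read_camera("top"); sc=env.read_camera("scene")
for q in (p,c,sc):
 for n in("pan_right_floor","pan_left_floor"):
  for d in env.landmark_of(n,q)[:2]: print(n,np.round(d["centre"],4),d["confidence"])
E
```

```text
4.675 0.018591712854435716 [ 0.62046241 -0.13956351  0.18939923] [-0.21809247 -1.41718686 -4.65045024]
pan_left_floor [0.6192 0.0742 0.1009] 0.76
pan_right_floor [ 0.6264 -0.1444  0.1018] 0.9
pan_left_floor [0.6196 0.0745 0.0997] 0.6
```

View pics/w3.png

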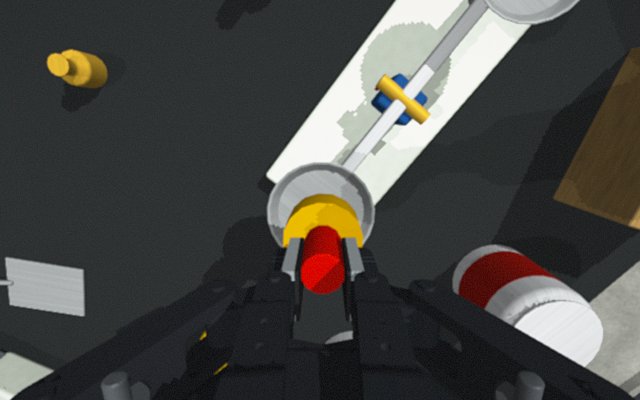

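Wrist view: the slug is held upright above the right pan, whose rim ellipse is centred near (321,214). I'll compute the pan centre and the shift from that.

```bash
python3 - <<'E'
from h import *
p=look("w3b.png"); s,t,r=st()
print(atz(p,321,215,.107), proj(p,[[.622,-.143,.107],[*t[:2],.107]]))
print(tomove([.622,-.143,.134],129),tomove([.451,-.0165,.16],129))
E
```

```text
[ 0.62422458 -0.15005186  0.107     ] [[324.44327081 206.54588426]
 [323.2627565  205.89763044]]
(array([-0.5,  0.9, 58.4]), np.float64(-0.02), array([ 2.e-04, -2.e-04, -1.e+00])) (array([205.2, -53.1,  32.3]), np.float64(-0.02), array([ 2.e-04, -2.e-04, -1.e+00]))
```

Emit:
move_arm(targets=[[[-1,0,30],[0,0,0],1],[[-3,0,48],[0,0,0],1],[[-3,0,54],[0,0,0],1],[[-3,0,58],[0,0,0],1],[[-3,0,62],[0,0,0],1]])

```text
clock: 5.8
tcp_pos: [0.6235, -0.145, 0.1312]
orientation: [0.001, 0.432, 0.902, -0.0]
wrist_force: [0.1, -0.5, -3.3]
finger_gap: 0.0182
grip_force: 40.5
```

Emit:
move_arm(targets=[[[0,0,3],[0,0,0],1],[[0,0,6],[0,0,0],1],[[0,0,6],[0,0,0],1]])

```text
clock: 6.18
tcp_pos: [0.6234, -0.1449, 0.1246]
orientation: [0.001, 0.432, 0.902, 0.0]
wrist_force: [0.1, -0.5, -0.6]
finger_gap: 0.0184
grip_force: 40.6
```

Emit:
move_arm(targets=[[[0,0,3],[0,0,0],1],[[0,0,3],[0,0,0],0.6],[[0,0,3],[0,0,0],0.2],[[0,0,3],[0,0,0],-0.1],[[0,0,3],[0,0,0],-0.2]])

```text
clock: 6.8
tcp_pos: [0.623, -0.1448, 0.1214]
orientation: [0.0, 0.432, 0.902, -0.0]
wrist_force: [0.1, -0.5, 0.4]
finger_gap: 0.0516
grip_force: 0.0
```

Emit:
move_arm(targets=[[[0,0,-25],[0,0,0],-0.2],[[0,0,-70],[0,0,0],-0.2],[[0,0,-90],[0,0,0],-0.2],[[0,0,-90],[0,0,0],-0.2]])

```text
clock: 7.3
tcp_pos: [0.6242, -0.1452, 0.2134]
orientation: [0.002, 0.432, 0.902, 0.0]
wrist_force: [0.7, -0.5, -0.3]
finger_gap: 0.0513
grip_force: 0.0
```

```bash
python3 - <<'E'
from h import *
s,t,r=st();print(s["clock"],s["finger_gap"],t,s["wrist_force"])
print(tomove([.451,-.0165,.16],129))
sc=env.read_camera("scene")
for n in("slug_a_center","pan_right_floor","pan_left_floor"):
  for d in env.landmark_of(n,sc)[:4]: print(n,np.round(d["centre"],4),d["confidence"])
E
```

```text
7.3 0.05126210634602684 [ 0.62417925 -0.14517139  0.21344005] [ 0.66422892 -0.48401649 -0.31971092]
(array([209. , -54.2,  52.5]), np.float64(-0.01), array([ 0.004 , -0.0015, -1.    ]))
slug_a_center [0.4651 0.0641 0.0284] 0.68
slug_a_center [ 0.451  -0.0128  0.0292] 0.64
slug_a_center [ 0.3596 -0.0078  0.0306] 0.5
slug_a_center [ 0.6243 -0.1453  0.087 ] 0.5
pan_right_floor [ 0.6255 -0.1446  0.0849] 0.75
pan_left_floor [0.6174 0.0724 0.1155] 0.93
pan_left_floor [ 0.6247 -0.0279 -0.0028] 0.63
```

Emit:
move_arm(targets=[[[55,-14,10],[0,0,0],-0.2],[[110,-29,25],[0,0,0],-0.2],[[165,-43,40],[0,0,0],-0.2],[[208,-54,52],[0,0,0],-0.2],[[208,-54,52],[0,0,0],-0.2]])

```text
clock: 8.12
tcp_pos: [0.4454, -0.0145, 0.157]
orientation: [-0.003, 0.431, 0.903, -0.001]
wrist_force: [-0.7, -0.0, -0.2]
finger_gap: 0.0515
grip_force: 0.0
```

```bash
python3 - <<'E'
from h import *
p=look("w4.png")
print(proj(p,[.451,-.0165,.058]).round(1))
print(redknob(p,.058,(.451,-.0165))[:2])
print(tomove([.451,-.0165,.034],129))
for d in env.landmark_of("slug_a_center",p): print(np.round(d["centre"],4),d["confidence"])
E
```

```text
[[327.3 207.8]]
(array([327., 208.]), (np.int64(317), np.int64(338), np.int64(190), np.int64(221), 545))
(array([ -2.5,   1.7, 124.1]), np.float64(-0.01), array([-2.6e-03,  4.0e-04, -1.0e+00]))
[0.4626 0.0636 0.0303] 0.64
[ 0.36   -0.0162  0.0281] 0.61
[ 0.4536 -0.0243  0.0306] 0.6
```

View pics/w4.png

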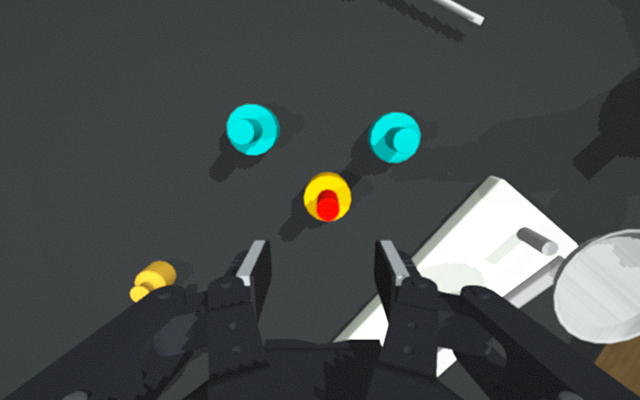

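Wrist view: the second knob top is at (328,209), against a prediction of (327,208). The turquoise look-alikes at (252,130) and (395,137) are clear of the fingers.

Emit:
move_arm(targets=[[[-1,1,55],[0,0,0],-0.2],[[-1,1,95],[0,0,0],-0.2],[[-1,1,115],[0,0,0],-0.2],[[-1,1,121],[0,0,0],-0.2],[[-1,1,121],[0,0,0],0.4]])

```text
clock: 8.85
tcp_pos: [0.4528, -0.0174, 0.0384]
orientation: [0.0, 0.432, 0.902, -0.0]
wrist_force: [1.0, -0.7, 0.2]
finger_gap: 0.0342
grip_force: 0.0
```

Emit:
move_arm(targets=[[[0,0,0],[0,0,0],1],[[0,0,0],[0,0,0],1],[[0,0,0],[0,0,0],1],[[0,0,0],[0,0,0],1]])

```text
clock: 9.35
tcp_pos: [0.453, -0.0173, 0.0393]
orientation: [0.001, 0.432, 0.902, 0.0]
wrist_force: [0.7, -1.6, 5.8]
finger_gap: 0.0181
grip_force: 39.5
```

Emit:
move_arm(targets=[[[0,0,-30],[0,0,0],1],[[0,0,-80],[0,0,0],1],[[0,0,-130],[0,0,0],1],[[0,0,-170],[0,0,0],1],[[0,0,-170],[0,0,0],1]])

```text
clock: 9.98
tcp_pos: [0.4534, -0.0169, 0.211]
orientation: [0.003, 0.431, 0.902, 0.001]
wrist_force: [0.2, -0.1, -2.8]
finger_gap: 0.0182
grip_force: 39.8
```

```bash
python3 - <<'E'
from h import *
s,t,r=st();print(s["clock"],s["finger_gap"],t,s["wrist_force"])
print(tomove([.621,.075,.21],129))
E
```

```text
9.975 0.01815879249820379 [ 0.45344295 -0.01690286  0.21095391] [ 0.24647124 -0.0641143  -2.80743693]
(array([-33.6, 188.1,   1.8]), np.float64(-0.01), array([ 5.3e-03, -8.0e-04, -1.0e+00]))
```

Emit:
move_arm(targets=[[[-10,55,0],[0,0,0],1],[[-20,110,0],[0,0,0],1],[[-29,165,0],[0,0,0],1],[[-34,188,0],[0,0,0],1],[[-34,188,0],[0,0,0],1]])

```text
clock: 10.6
tcp_pos: [0.6194, 0.0757, 0.2049]
orientation: [-0.002, 0.431, 0.902, -0.001]
wrist_force: [-0.5, 0.4, -2.9]
finger_gap: 0.0183
grip_force: 39.9
```

```bash
python3 - <<'E'
from h import *
s,t,r=st();print(s["clock"],s["finger_gap"],t,s["wrist_force"])
p=look("w5.png"); c=env.read_camera("top"); sc=env.read_camera("scene")
print(tomove([.621,.075,.21],129))
for q in (p,c,sc):
 for n in("pan_right_floor","pan_left_floor"):
  for d in env.landmark_of(n,q)[:2]: print(n,np.round(d["centre"],4),d["confidence"])
E
```

```text
10.6 0.01830448705141517 [0.61938167 0.07565305 0.2049432 ] [-0.50091734  0.40326626 -2.92930204]
(array([-1.4,  2.8, -3.1]), np.float64(-0.02), array([-3.4e-03, -1.0e-04, -1.0e+00]))
pan_left_floor [0.6169 0.078  0.1157] 0.85
pan_right_floor [ 0.6224 -0.1392  0.087 ] 0.62
pan_right_floor [ 0.4451  0.3693 -0.0026] 0.23
pan_right_floor [ 0.6256 -0.1412  0.0838] 0.76
```

Emit:
move_arm(targets=[[[0,0,25],[0,0,0],1],[[0,0,40],[0,0,0],1],[[0,0,46],[0,0,0],1],[[0,0,50],[0,0,0],1],[[0,0,54],[0,0,0],1]])

```text
clock: 11.68
tcp_pos: [0.62, 0.0746, 0.1547]
orientation: [0.001, 0.432, 0.902, 0.0]
wrist_force: [1.1, 0.3, -2.9]
finger_gap: 0.0181
grip_force: 40.1
```

Emit:
move_arm(targets=[[[0,0,2],[0,0,0],1],[[0,0,4],[0,0,0],1],[[0,0,4],[0,0,0],1]])

```text
clock: 12.05
tcp_pos: [0.6199, 0.0747, 0.1505]
orientation: [0.0, 0.432, 0.902, 0.0]
wrist_force: [0.9, -0.6, -1.2]
finger_gap: 0.0184
grip_force: 40.1
```

Emit:
move_arm(targets=[[[0,0,3],[0,0,0],1],[[0,0,6],[0,0,0],1],[[0,0,6],[0,0,0],1]])

```text
clock: 12.42
tcp_pos: [0.6198, 0.0746, 0.1443]
orientation: [0.0, 0.432, 0.902, 0.0]
wrist_force: [0.7, -0.2, -0.2]
finger_gap: 0.0183
grip_force: 40.3
```

Emit:
move_arm(targets=[[[0,0,0],[0,0,0],0.6],[[0,0,0],[0,0,0],0.2],[[0,0,0],[0,0,0],-0.2],[[0,0,0],[0,0,0],-0.2]])

```text
clock: 12.92
tcp_pos: [0.6195, 0.0746, 0.1442]
orientation: [-0.0, 0.432, 0.902, -0.0]
wrist_force: [-0.6, 0.1, -0.2]
finger_gap: 0.0515
grip_force: 0.0
```

Emit:
move_arm(targets=[[[0,0,-25],[0,0,0],-0.2],[[0,0,-60],[0,0,0],-0.2],[[0,0,-75],[0,0,0],-0.2],[[0,0,-75],[0,0,0],-0.2],[[0,0,-75],[0,0,0],-0.2]])

```text
clock: 13.55
tcp_pos: [0.619, 0.0746, 0.2179]
orientation: [-0.001, 0.432, 0.902, -0.0]
wrist_force: [-0.2, -0.9, -0.5]
finger_gap: 0.0515
grip_force: 0.0
```

Emit:
move_arm(targets=[[[0,0,0],[0,0,0],-0.2],[[0,0,0],[0,0,0],-0.2],[[0,0,0],[0,0,0],-0.2],[[0,0,0],[0,0,0],-0.2],[[0,0,0],[0,0,0],-0.2]])

```text
clock: 14.18
tcp_pos: [0.6196, 0.0746, 0.2193]
orientation: [0.0, 0.432, 0.902, -0.0]
wrist_force: [0.1, -0.1, -0.6]
finger_gap: 0.0511
grip_force: 0.0
```

```bash
python3 - <<'E'
from h import *
s,t,r=st();print(s["clock"],s["finger_gap"],t,s["wrist_force"])
c=env.read_camera("top"); sc=env.read_camera("scene"); save(sc,"s2.png")
for q in (c,sc):
 for n in("slug_a_center","pan_right_floor","pan_left_floor"):
  for d in env.landmark_of(n,q)[:5]: print(n,np.round(d["centre"],4),d["confidence"])
a=sc["pixels"][130:290,230:410]; cv2.imwrite("pics/s2c.png",cv2.resize(a,None,fx=4,fy=3.5)[...,::-1])
print(tomove([.6235,-.145,.21],129))
E
```

```text
14.175 0.05112154329675855 [0.61961978 0.07463528 0.21933129] [ 0.141427   -0.10974702 -0.60468069]
slug_a_center [ 0.3575 -0.0098  0.0308] 0.76
pan_right_floor [ 0.6216 -0.1421  0.0938] 0.61
slug_a_center [0.6196 0.0792 0.1389] 0.86
slug_a_center [0.463  0.0637 0.0304] 0.62
slug_a_center [ 0.3619 -0.0081  0.031 ] 0.61
pan_right_floor [ 0.6212 -0.1432  0.1222] 0.55
pan_left_floor [0.6194 0.0722 0.1063] 0.59
(array([-173.5, -134.8,    9.3]), np.float64(-0.01), array([ 1.e-04, -1.e-04, -1.e+00]))
```

View pics/s2c.png

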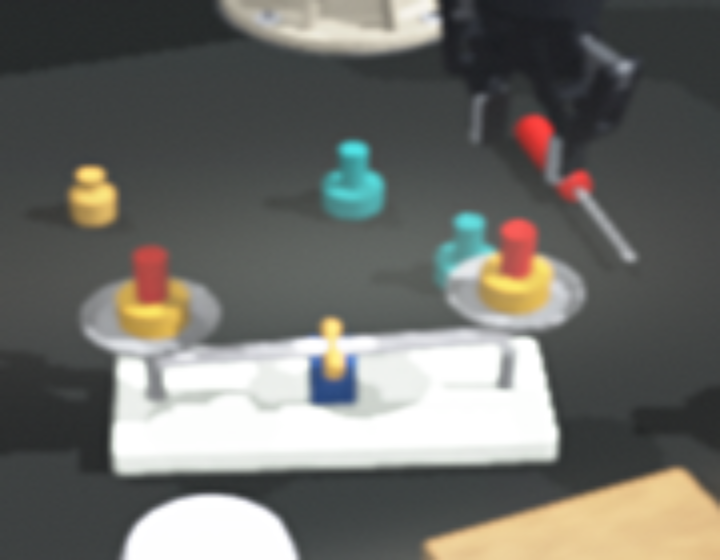

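The crop shows both counterweights upright and centred, at (150,290) and (516,265). The right pan is clearly lower, so slug B on the right is heavier, which agrees with the lifted weights.

Emit:
move_arm(targets=[[[-45,-35,0],[0,0,0],-0.2],[[-90,-70,0],[0,0,0],-0.2],[[-135,-105,0],[0,0,0],-0.2],[[-173,-134,0],[0,0,0],-0.2],[[-173,-134,0],[0,0,0],-0.2]])

```text
clock: 15.2
tcp_pos: [0.6237, -0.148, 0.2189]
orientation: [0.0, 0.434, 0.901, -0.0]
wrist_force: [-0.2, 0.8, 1.4]
finger_gap: 0.0512
grip_force: 0.0
```

```bash
python3 - <<'E'
from h import *
s,t,r=st();print(s["clock"],t)
p=look("w6.png"); print(tomove([.6235,-.145,.133],129))
print(proj(p,[[.6235,-.145,.152],[.6235,-.145,.13]]),redknob(p,.152,(.6235,-.145),80)[:2])
for n in("slug_a_center","pan_right_floor"):
  for d in env.landmark_of(n,p)[:5]: print(n,np.round(d["centre"],4),d["confidence"])
a=redknob(p,.152,(.6235,-.145),80)[2]; x=p["pixels"].copy()[100:300,220:430]; cv2.imwrite("pics/w6c.png",cv2.resize(x,None,fx=2.5,fy=2.5)[...,::-1])
E
```

```text
15.2 [ 0.62366125 -0.14795079  0.21890923]
(array([ 0.7,  0.5, 86. ]), np.float64(-0.03), array([-2.e-04,  3.e-04, -1.e+00]))
[[325.53577724 210.21859965]
 [325.26600671 201.70128632]] (array([326., 210.]), (np.int64(313), np.int64(337), np.int64(185), np.int64(218), 704))
```

View pics/w6c.png

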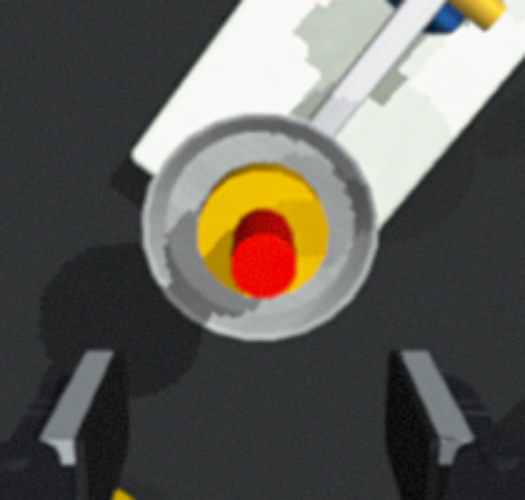

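Wrist crop: the knob top is at about (325.6,206) in the full frame, 4 px above the prediction. That means shifting about 2 mm along +x before gripping.

Emit:
move_arm(targets=[[[2,0,40],[0,0,0],-0.2],[[2,0,70],[0,0,0],-0.2],[[2,0,84],[0,0,0],-0.2],[[2,0,84],[0,0,0],0.2],[[2,0,84],[0,0,0],0.4]])

```text
clock: 15.98
tcp_pos: [0.6235, -0.1424, 0.1368]
orientation: [0.001, 0.431, 0.902, 0.0]
wrist_force: [-0.3, 0.3, -0.1]
finger_gap: 0.0257
grip_force: 0.0
```

Emit:
move_arm(targets=[[[0,0,0],[0,0,0],0.7],[[0,0,0],[0,0,0],1],[[0,0,0],[0,0,0],1],[[0,0,0],[0,0,0],1]])

```text
clock: 16.48
tcp_pos: [0.623, -0.1428, 0.1356]
orientation: [0.001, 0.432, 0.902, 0.0]
wrist_force: [0.9, -0.3, 0.4]
finger_gap: 0.0179
grip_force: 39.0
```

Emit:
move_arm(targets=[[[0,0,-5],[0,0,0],1],[[0,0,-10],[0,0,0],1],[[0,0,-15],[0,0,0],1],[[0,0,-20],[0,0,0],1],[[0,0,-26],[0,0,0],1]])

```text
clock: 17.1
tcp_pos: [0.6219, -0.1424, 0.1611]
orientation: [-0.001, 0.432, 0.902, -0.0]
wrist_force: [-0.5, -0.6, -3.2]
finger_gap: 0.0183
grip_force: 39.1
```

Emit:
move_arm(targets=[[[0,0,-10],[0,0,0],1],[[0,0,-50],[0,0,0],1],[[0,0,-80],[0,0,0],1],[[0,0,-80],[0,0,0],1]])

```text
clock: 17.6
tcp_pos: [0.6242, -0.1432, 0.2447]
orientation: [0.003, 0.432, 0.902, 0.0]
wrist_force: [-0.4, -0.6, -4.4]
finger_gap: 0.0177
grip_force: 39.8
```

```bash
python3 - <<'E'
from h import *
s,t,r=st();print(s["clock"],s["finger_gap"],t,s["wrist_force"])
p=look("w7.png"); sc=env.read_camera("scene"); save(sc,"s3.png")
for n in("slug_a_center","pan_right_floor","pan_left_floor"):
  for d in env.landmark_of(n,sc)[:5]: print(n,np.round(d["centre"],4),d["confidence"])
print(tomove([.445,.30,.22],129), s["joint_pos"])
E
```

```text
17.6 0.01771502096029221 [ 0.62415125 -0.14316802  0.24470134] [-0.37992703 -0.56743667 -4.38187258]
slug_a_center [0.6176 0.0798 0.1208] 0.91
slug_a_center [0.4636 0.0667 0.0301] 0.69
slug_a_center [ 0.3624 -0.0082  0.0295] 0.48
pan_right_floor [ 0.6244 -0.1439  0.109 ] 0.56
pan_left_floor [0.6182 0.0729 0.0886] 0.73
(array([455.1, 140. ,  20.3]), np.float64(-0.01), array([-0.0032,  0.0011, -1.    ])) [-3.50681625e-01  4.37436099e-01  2.60160530e-01  1.38713179e+00
 -1.16410949e-04  5.41887110e-01]
```

```bash
python3 - <<'E'
from h import *
print(tomove([.496,.309,.225],129))
E
```

```text
(array([430.1, 185.3,  15.2]), np.float64(-0.01), array([-0.0032,  0.0011, -1.    ]))
```

Emit:
move_arm(targets=[[[50,22,0],[0,0,0],1],[[105,45,0],[0,0,0],1],[[160,69,0],[0,0,0],1],[[215,92,0],[0,0,0],1],[[270,116,0],[0,0,0],1]])

```text
clock: 18.48
tcp_pos: [0.5421, 0.142, 0.24]
orientation: [-0.001, 0.432, 0.902, -0.0]
wrist_force: [0.7, 0.4, -4.6]
finger_gap: 0.0178
grip_force: 39.6
```

Emit:
move_arm(targets=[[[50,22,0],[0,0,0],1],[[100,45,4],[0,0,0],1],[[145,62,12],[0,0,0],1],[[160,69,17],[0,0,0],1],[[160,69,17],[0,0,0],1]])

```text
clock: 19.1
tcp_pos: [0.4958, 0.3087, 0.2227]
orientation: [-0.001, 0.431, 0.902, -0.001]
wrist_force: [0.1, -0.8, -3.8]
finger_gap: 0.0179
grip_force: 39.6
```

```bash
python3 - <<'E'
from h import *
s,t,r=st();print(s["clock"],s["finger_gap"],t,s["wrist_force"])
p=look("w8.png"); c=env.read_camera("top"); sc=env.read_camera("scene"); save(c,"t3.png")
for q in (p,c,sc):
 for n in("holder_mouth","spinner"):
  for d in env.landmark_of(n,q)[:3]: print(n,np.round(d["centre"],4),d["confidence"],proj(q,d["centre"]))
E
```

```text
19.1 0.017917150937220155 [0.49577568 0.30873806 0.22274657] [ 0.05782476 -0.83615695 -3.80426587]
holder_mouth [0.4467 0.366  0.0673] 0.71 [[320.99494562 106.31851716]]
spinner [0.4487 0.3712 0.0025] 0.87 [[325.67140105 105.06123062]]
holder_mouth [0.4433 0.369  0.0656] 0.82 [[161.38881214 229.86832689]]
holder_mouth [0.4463 0.3706 0.0651] 0.94 [[456.28565348 185.3339552 ]]
spinner [0.4485 0.3674 0.001 ] 0.57 [[451.55009587 204.09131682]]
```

View pics/w8.png

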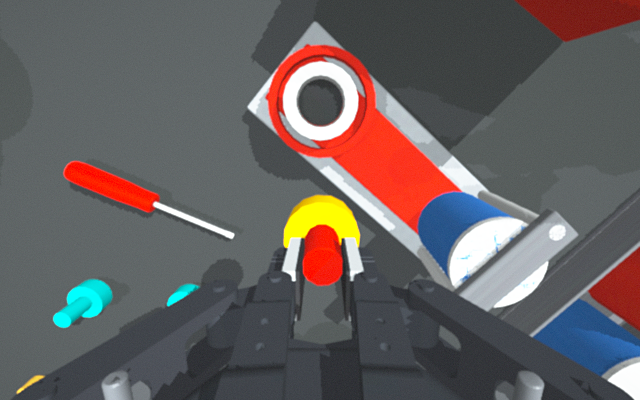

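Wrist view: the white sleeve ring is at (321,101) with the dark bore in it. The slug is held centred between the fingers, with its foot at about (321,230). I'll fit the ring and triangulate its centre and height.

```bash
cat > rim.py <<'E'
from h import *
def ring(img,c,rad):
    hsv=cv2.cvtColor(img,cv2.COLOR_RGB2HSV); m=((hsv[...,1]<70)&(hsv[...,2]>135)).astype(np.uint8)
    k=np.zeros_like(m); cv2.circle(k,(int(c[0]),int(c[1])),rad,1,-1); m&=k
    cs,h=cv2.findContours(m,cv2.RETR_CCOMP,cv2.CHAIN_APPROX_NONE); out=[]
    for i,x in enumerate(cs):
        if len(x)>20: out.append(("hole" if h[0][i][3]>=0 else "outer",[np.round(a,1) for a in cv2.fitEllipse(cv2.convexHull(x))]))
    return out,m
E
python3 - <<'E'
from rim import *
from scipy.optimize import least_squares
s,t,r=st()
p=look("w9.png"); c=env.read_camera("top"); sc=env.read_camera("scene")
for q,cc,rad in((p,(321,101),43),(c,(161,230),22),(sc,(456,186),16)):
    print(ring(q["pixels"],cc,rad)[0])
for z in(.060,.064,.068):
    print(z,atz(p,321,101,z).round(4),atz(c,161,230,z).round(4))
    X=atz(p,321,101,z); print(np.ptp(proj(p,X+np.c_[np.cos(np.arange(0,6.3,.1)),np.sin(np.arange(0,6.3,.1)),0*np.arange(0,6.3,.1)]*.035),axis=0))
ax=r.apply([0,0,1]); print(t,proj(p,[t-ax*.02,t,t+ax*.017,t+ax*.039]).round(1))
E
```

```text
[('outer', [array([319.6,  99.3]), array([76.5, 87.7]), np.float64(41.5)]), ('hole', [array([319. ,  98.7]), array([48. , 51.7]), np.float64(177.8)])]
[('outer', [array([160.8, 230.2]), array([32.1, 32.9]), np.float64(28.1)])]
[('outer', [array([455.4, 188.1]), array([22.8, 27.2]), np.float64(118.6)]), ('hole', [array([456.2, 185.1]), array([ 9. , 16.4]), np.float64(91.7)])]
0.06 [0.4456 0.3692 0.06  ] [0.4434 0.3716 0.06  ]
[73.6544361  77.35277524]
0.064 [0.4458 0.3691 0.064 ] [0.4431 0.3703 0.064 ]
[74.62820552 78.37691227]
0.068 [0.4459 0.369  0.068 ] [0.4429 0.3691 0.068 ]
[75.6280679  79.42856252]
[0.49727504 0.30761754 0.22449642] [[323.6 274.7]
 [323.4 254.8]
 [323.3 241.4]
 [323.2 227.4]]
```

```bash
python3 - <<'E'
from rim import *
p=look("w10.png"); s,t,r=st(); print(t,s["clock"],s["qvel"])
for th in (.44,):
  rr,m=ring(p["pixels"],(319,99),36); print(rr)
  hole=[e for k,e in rr if k=="hole"]
  for e in hole:
    for z in(.060,.064,.068): print(z,atz(p,*e[0],z).round(4))
print(tomove([.445,.3695,.15],129))
E
```

```text
[0.49689999 0.30815215 0.22433395] 19.75 [ 3.37959850e-03  1.91402620e-03 -2.90855477e-04  6.83613514e-05
  3.13215356e-04  2.87356113e-04]
[('outer', [array([319.,  99.]), array([71.7, 71.7]), np.float64(0.0)]), ('hole', [array([319.1,  99.3]), array([48.1, 51.2]), np.float64(174.1)])]
0.06 [0.4429 0.3697 0.06  ]
0.064 [0.443  0.3695 0.064 ]
0.068 [0.4432 0.3694 0.068 ]
(array([80.3, -2. , 74.3]), np.float64(-0.02), array([ 1.e-04, -0.e+00, -1.e+00]))
```

```bash
python3 - <<'E'
from rim import *
print(tomove([.443,.3698,.15],129))
E
```

```text
(array([81.8, -3.3, 74.3]), np.float64(-0.02), array([ 1.e-04, -0.e+00, -1.e+00]))
```

Emit:
move_arm(targets=[[[30,-1,20],[0,0,0],1],[[60,-3,50],[0,0,0],1],[[82,-3,74],[0,0,0],1],[[82,-3,74],[0,0,0],1],[[82,-3,74],[0,0,0],1]])

```text
clock: 20.38
tcp_pos: [0.4436, 0.3704, 0.1509]
orientation: [0.0, 0.432, 0.902, 0.0]
wrist_force: [0.3, 1.1, -4.1]
finger_gap: 0.0183
grip_force: 39.7
```

Emit:
move_arm(targets=[[[0,0,15],[0,0,0],1],[[0,0,26],[0,0,0],1],[[0,0,26],[0,0,0],1],[[0,0,26],[0,0,0],1]])

```text
clock: 20.88
tcp_pos: [0.4432, 0.3701, 0.1242]
orientation: [0.0, 0.432, 0.902, -0.0]
wrist_force: [0.3, 0.2, -4.6]
finger_gap: 0.0182
grip_force: 39.6
```

```bash
python3 - <<'E'
from rim import *
p=look("w11.png"); s,t,r=st(); print(t,s["clock"],s["wrist_force"])
print(tomove([.443,.3698,.11],129))
print(proj(p,[[.443,.3698,.064],[.443,.3698,.085]]))
x=p["pixels"][60:360,180:460]; cv2.imwrite("pics/w11c.png",cv2.resize(x,None,fx=2,fy=2)[...,::-1])
E
```

```text
[0.44331637 0.37030613 0.12449996] 20.925 [-0.03829252 -0.11985226 -3.42179801]
(array([-0.2, -0.6, 14.5]), np.float64(-0.02), array([ 4.e-04,  1.e-04, -1.e+00]))
[[322.6277883  216.67366591]
 [322.65253859 227.44043121]]
```

View pics/w11c.png

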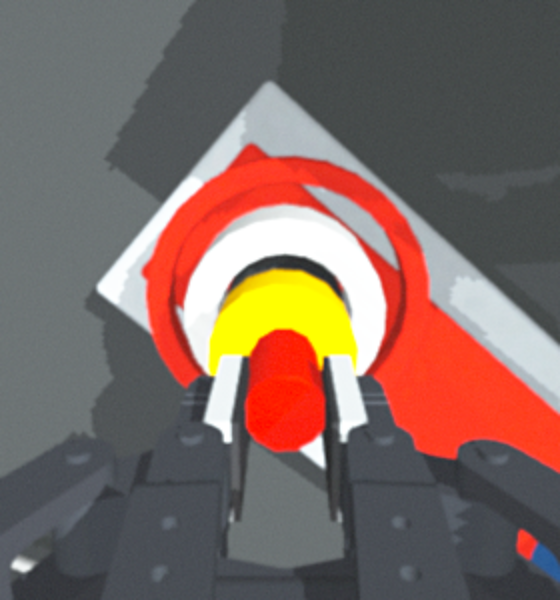

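Crop: sleeve ring centre is at full-frame column 323, foot centre at 322, with a dark bore crescent above the foot. They line up to about 1 mm. I'll nudge +0.7 mm along y, then feel downward.

Emit:
move_arm(targets=[[[0,0.7,6],[0,0,0],1],[[0,0.7,10],[0,0,0],1],[[0,0.7,12],[0,0,0],1],[[0,0.7,14],[0,0,0],1],[[0,0.7,16],[0,0,0],1]])

```text
clock: 21.55
tcp_pos: [0.4436, 0.3708, 0.1082]
orientation: [0.0, 0.432, 0.902, 0.0]
wrist_force: [0.0, 0.7, -4.0]
finger_gap: 0.0178
grip_force: 39.7
```

Emit:
move_arm(targets=[[[0,0,1],[0,0,0],1],[[0,0,2],[0,0,0],1],[[0,0,2],[0,0,0],1]])

```text
clock: 21.92
tcp_pos: [0.4436, 0.3707, 0.1062]
orientation: [0.0, 0.432, 0.902, -0.0]
wrist_force: [-0.4, -0.4, -4.3]
finger_gap: 0.0181
grip_force: 39.7
```

Emit:
move_arm(targets=[[[0,0,1],[0,0,0],1],[[0,0,2],[0,0,0],1],[[0,0,2],[0,0,0],1]])

```text
clock: 22.3
tcp_pos: [0.4435, 0.3707, 0.1042]
orientation: [-0.0, 0.432, 0.902, -0.0]
wrist_force: [-0.4, 0.5, -3.7]
finger_gap: 0.018
grip_force: 39.7
```

Emit:
move_arm(targets=[[[0,0,1],[0,0,0],1],[[0,0,1.5],[0,0,0],1],[[0,0,1.5],[0,0,0],1]])

```text
clock: 22.68
tcp_pos: [0.4435, 0.3707, 0.1027]
orientation: [0.0, 0.432, 0.902, -0.0]
wrist_force: [-0.0, 0.0, -3.5]
finger_gap: 0.0181
grip_force: 39.7
```

Emit:
move_arm(targets=[[[0,0,1],[0,0,0],1],[[0,0,1.5],[0,0,0],1],[[0,0,1.5],[0,0,0],1]])

```text
clock: 23.05
tcp_pos: [0.4435, 0.3707, 0.1012]
orientation: [0.0, 0.432, 0.902, -0.0]
wrist_force: [-0.4, 0.2, -4.3]
finger_gap: 0.0178
grip_force: 39.7
```

Emit:
move_arm(targets=[[[0,0,1],[0,0,0],1],[[0,0,1.5],[0,0,0],1],[[0,0,1.5],[0,0,0],1]])

```text
clock: 23.42
tcp_pos: [0.4439, 0.3707, 0.1004]
orientation: [0.0, 0.432, 0.902, 0.0]
wrist_force: [-1.4, -1.6, 2.5]
finger_gap: 0.0178
grip_force: 40.2
```

```bash
python3 - <<'E'
from h import *
s,t,r=st(); print(t,s["wrist_force"],s["ft_torque"],r.inv().apply(s["wrist_force"]),r.inv().apply(s["ft_torque"]),r.as_matrix().round(3).tolist())
E
```

```text
[0.44389803 0.37073114 0.10040252] [-1.44356311 -1.58163016  2.48671361] [-0.27943589  0.14105253  0.01858144] [-0.32749081 -2.11427836 -2.48832268] [ 0.28512262 -0.12913646 -0.01882462] [[-0.627, 0.779, 0.001], [0.779, 0.627, 0.0], [-0.0, 0.001, -1.0]]
```

Emit:
move_arm(targets=[[[0,-0.5,0],[0,0,0],1],[[0,-1,0],[0,0,0],1],[[0,-1,0],[0,0,0],1]])

```text
clock: 23.8
tcp_pos: [0.4435, 0.3705, 0.1003]
orientation: [0.001, 0.432, 0.902, 0.001]
wrist_force: [1.9, -1.0, 2.8]
finger_gap: 0.0181
grip_force: 40.4
```

```bash
python3 - <<'E'
from h import *
s,t,r=st(); print(t,s["wrist_force"],s["ft_torque"],r.inv().apply(s["wrist_force"]),r.inv().apply(s["ft_torque"]))
E
```

```text
[0.44353501 0.37049284 0.10028089] [ 1.88311045 -1.02605846  2.75166165] [-0.0427786  -0.33915524 -0.00173488] [-1.98138241  0.82774434 -2.74945555] [-0.23727643 -0.24608393  0.0013742 ]
```

Emit:
move_arm(targets=[[[-0.5,0.3,0],[0,0,0],1],[[-1,0.4,0],[0,0,0],1],[[-1,0.4,0],[0,0,0],1]])

```text
clock: 24.18
tcp_pos: [0.4439, 0.3699, 0.0999]
orientation: [0.0, 0.432, 0.902, 0.0]
wrist_force: [0.1, 0.6, 2.6]
finger_gap: 0.0182
grip_force: 40.4
```

```bash
python3 - <<'E'
from h import *
s,t,r=st(); print(t,r.inv().apply(s["wrist_force"]),r.inv().apply(s["ft_torque"]))
E
```

```text
[0.44393907 0.36989027 0.09992695] [ 0.41670894  0.50881369 -2.64947228] [-0.32189408  0.00095464 -0.01507446]
```

Emit:
move_arm(targets=[[[-0.2,0.3,0.5],[0,0,0],1],[[-0.2,0.3,1],[0,0,0],1],[[-0.2,0.3,1],[0,0,0],1]])

```text
clock: 24.55
tcp_pos: [0.4441, 0.3697, 0.0987]
orientation: [-0.0, 0.432, 0.902, 0.0]
wrist_force: [-0.3, 0.7, 3.7]
finger_gap: 0.0178
grip_force: 40.3
```

```bash
python3 - <<'E'
from h import *
s,t,r=st(); print(t,r.inv().apply(s["wrist_force"]),r.inv().apply(s["ft_torque"]))
E
```

```text
[0.44411179 0.36970196 0.0986817 ] [ 0.77042828  0.21774698 -3.71301669] [-0.36865038  0.17940494  0.01675673]
```

Emit:
move_arm(targets=[[[-0.2,0,0.7],[0,0,0],1],[[-0.3,0,1.5],[0,0,0],1],[[-0.3,0,1.5],[0,0,0],1]])

```text
clock: 24.92
tcp_pos: [0.4442, 0.3695, 0.0971]
orientation: [-0.0, 0.432, 0.902, 0.0]
wrist_force: [1.3, 1.1, 2.3]
finger_gap: 0.0178
grip_force: 40.3
```

```bash
python3 - <<'E'
from h import *
p=look("w12.png")
s,t,r=st(); print(t,r.inv().apply(s["wrist_force"]),r.inv().apply(s["ft_torque"]))
x=p["pixels"][110:310,220:430]; cv2.imwrite("pics/w12c.png",cv2.resize(x,None,fx=2.5,fy=2.5)[...,::-1])
E
```

```text
[0.44419608 0.36945773 0.09715074] [ 1.25452596  1.84067822 -1.8968753 ] [-0.4508812   0.2783489   0.02048983]
```

View pics/w12c.png

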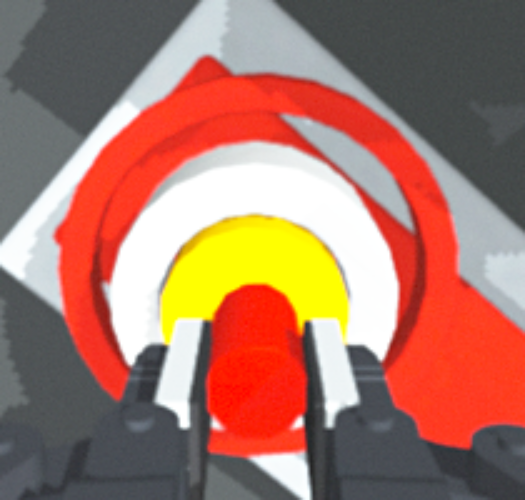

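The crop shows the foot inside the sleeve bore, an even fit at (255,265), and sinking on the friction floor. I'll follow the side force a little and press on towards home.

Emit:
move_arm(targets=[[[0.3,0.4,1],[0,0,0],1],[[0.3,0.4,2],[0,0,0],1],[[0.3,0.4,3],[0,0,0],1],[[0.3,0.4,3],[0,0,0],1]])

```text
clock: 25.48
tcp_pos: [0.4442, 0.3697, 0.0939]
orientation: [-0.0, 0.432, 0.902, -0.0]
wrist_force: [0.1, 0.7, 2.3]
finger_gap: 0.0181
grip_force: 40.3
```

```bash
python3 - <<'E'
from h import *
s,t,r=st(); print(t,r.inv().apply(s["wrist_force"]),r.inv().apply(s["ft_torque"]))
E
```

```text
[0.44415335 0.3696563  0.0939468 ] [ 0.438251    0.54009976 -2.30061259] [-0.15595747  0.15889047  0.02867311]
```

Emit:
move_arm(targets=[[[0.1,0.1,0.7],[0,0,0],1],[[0.1,0.1,1.4],[0,0,0],1],[[0.1,0.1,2],[0,0,0],1],[[0.1,0.1,2],[0,0,0],1]])

```text
clock: 25.98
tcp_pos: [0.4442, 0.3698, 0.0921]
orientation: [-0.0, 0.432, 0.902, -0.0]
wrist_force: [-0.8, -1.0, 4.7]
finger_gap: 0.018
grip_force: 40.4
```

Emit:
move_arm(targets=[[[0,0,0.5],[0,0,0],1],[[0,0,0.8],[0,0,0],1],[[0,0,0.8],[0,0,0],1]])

```text
clock: 26.35
tcp_pos: [0.4444, 0.3699, 0.092]
orientation: [0.0, 0.432, 0.902, 0.0]
wrist_force: [-2.1, -0.5, 7.2]
finger_gap: 0.0178
grip_force: 40.8
```

Emit:
move_arm(targets=[[[0,0,1],[0,0,0],1],[[0,0,2],[0,0,0],1],[[0,0,2],[0,0,0],1]], squeeze=60)

```text
clock: 26.72
tcp_pos: [0.4448, 0.3702, 0.0918]
orientation: [0.001, 0.432, 0.902, 0.001]
wrist_force: [-4.9, -2.8, 17.6]
finger_gap: 0.0174
grip_force: 59.6
```

Emit:
move_arm(targets=[[[0,0,-1.5],[0,0,0],1],[[0,0,-2.3],[0,0,0],1],[[0,0,-2.3],[0,0,0],0.6],[[0,0,-2.3],[0,0,0],0.2],[[0,0,-2.3],[0,0,0],-0.2]])

```text
clock: 27.35
tcp_pos: [0.4442, 0.3697, 0.091]
orientation: [-0.0, 0.432, 0.902, -0.001]
wrist_force: [0.0, -0.6, 0.5]
finger_gap: 0.0506
grip_force: 0.0
```

Emit:
move_arm(targets=[[[0,0,0],[0,0,0],-0.2],[[0,0,-20],[0,0,0],-0.2],[[0,0,-50],[0,0,0],-0.2],[[0,0,-85],[0,0,0],-0.2],[[0,0,-100],[0,0,0],-0.2]])

```text
clock: 27.98
tcp_pos: [0.4453, 0.3705, 0.1936]
orientation: [0.001, 0.432, 0.902, 0.001]
wrist_force: [0.5, 0.6, 0.1]
finger_gap: 0.0509
grip_force: 0.0
```

Emit:
move_arm(targets=[[[-40,0,-10],[0,0,0],-0.2],[[-70,0,-20],[0,0,0],-0.2],[[-70,0,-20],[0,0,0],-0.2],[[-70,0,-20],[0,0,0],-0.2]])

```text
clock: 28.48
tcp_pos: [0.4878, 0.3155, 0.2108]
orientation: [-0.001, 0.432, 0.902, -0.001]
wrist_force: [0.3, 0.1, -0.4]
finger_gap: 0.0512
grip_force: 0.0
```

```bash
python3 - <<'E'
from rim import *
s,t,r=st(); print(t,s["wrist_force"],s["clock"])
p=look("w13.png"); c=env.read_camera("top"); sc=env.read_camera("scene")
for nm,q in(("w",p),("t",c),("s",sc)):
 for n in("slug_a_center","pan_left_floor","holder_mouth"):
  for d in env.landmark_of(n,q)[:4]: print(nm,n,np.round(d["centre"],4),round(d["confidence"],2))
a=p["pixels"][20:240,200:440]; b=sc["pixels"][130:290,230:510]
a=cv2.resize(a,(400,367)); b=cv2.resize(b,(400,229)); cv2.imwrite("pics/fin.png",np.vstack([a,b])[...,::-1])
E
```

```text
[0.48775134 0.31549443 0.21081376] [ 0.2709657   0.10725459 -0.37323228] 28.475
w slug_a_center [ 0.3633 -0.0134  0.027 ] 0.75
t slug_a_center [ 0.3604 -0.0087  0.0316] 0.81
t slug_a_center [0.6211 0.0777 0.1186] 0.73
t slug_a_center [0.4645 0.0604 0.0307] 0.73
t pan_left_floor [0.6196 0.0757 0.0915] 0.76
t holder_mouth [0.4453 0.3682 0.0643] 0.96
t holder_mouth [0.6191 0.0739 0.089 ] 0.33
s slug_a_center [0.617  0.0814 0.1216] 0.79
s slug_a_center [ 0.3595 -0.0067  0.0298] 0.74
s slug_a_center [0.4676 0.0654 0.0287] 0.48
s slug_a_center [ 0.626  -0.0272 -0.0013] 0.37
s pan_left_floor [0.6197 0.0739 0.0896] 0.63
s holder_mouth [0.4485 0.3684 0.0636] 0.63
```

View pics/fin.png

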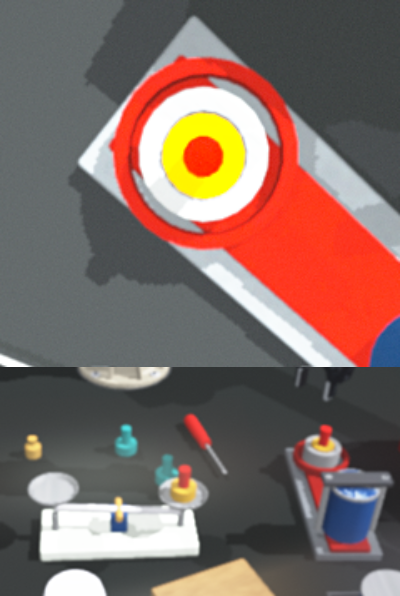

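The heavier counterweight stands upright and concentric in the sleeve at (203,155). It went down 8.4 mm from first contact to a hard stop, which matches the 8 mm floor travel. The lighter one stands on the left pan at (184,487).

```bash
python3 -c "
from workcell import env
print(env.hand_in())"
```

```text
the job is handed in; nothing more can be done
None
```

The job is handed in, with no verdict returned: the balance showed the right-pan counterweight as heavier, it is pressed to its hard stop in the spinner holder, and the lighter one stands released on the left pan.

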